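Slide the pan stop home and tighten its wing screw

ROBOT

A 7-joint arm with a two-finger parallel gripper is mounted at the origin on the work surface. World frame = base frame: x ahead of the robot, y to its left, z up, the work surface at z = 0. Lengths are in m, angles in rad, forces in N, time in s.
With the tool pointing down it reaches from about 0.4 to 0.85 m from the base axis. Payload 4.4 kg.
Tool frame: the origin (TCP) lies between the finger pads; the fingertips stand 11 mm ahead of it and the grasp point (between the pads) lies 8 mm behind it (bot.tip_reach is the z of the fingertips in the tool frame, in m); z points along the fingers, y is the line along which they close (so a half turn about z gives the same grasp; the last joint's range is limited). The gripper opens to 94 mm and grips with 3 to 60 N. Pads are 16 mm wide; open, the fingers measure 119 mm over their backs; the gripper's body (75 mm by 177 mm) begins 78 mm behind the grasp point.
Start: joints at [-1.375, 0.628, 0.038, 1.517, -0.027, 0.996, -0.02], TCP at [0.168, 0.628, 0.216] pointing down, gripper open.
Joint ranges: [-3.06, 3.06], [-0.37, 2.12], [-1.25, 1.32], [0.18, 2.47], [-1.1, 4.24], [0.23, 1.98], [-2.94, 2.94]. Speed limits (rad/s): [2.57, 2.57, 3.14, 3.14, 3.14, 3.14, 3.14].

INTERFACE

Orientations are given as a rotation vector (axis times angle).
In Python, from station import monitor, eyes, bot, nets gives the robot as it stands.
- The arm moves only by the shell command python3 -m crank 'ROWS' [OPENING]. ROWS is JSON, a list that holds one entry, the list of rows, each a list of 6 numbers: the shift along the world's x, y, z normalised to -1 to 1, where 1 is 0.1 m, then the turn, a rotation vector about the world's x, y, z normalised to -1 to 1, where 1 is 360 degrees. In form: [[[tx, ty, tz, rx, ry, rz], ...]]. A call has exactly 10 rows; each row shifts and turns the commanded pose from where the row before left it; what a row does not reach is not made up. A row lasts 1/10 s, in which the tool goes at most 50 mm and 8.59 degrees, less where a joint would pass 70% of its speed; a pose out of reach is approached as far as the arm can. A call with a number of a shift or a turn outside -1 to 1 is refused whole. A call with a gripper value outside its range is refused whole. OPENING is the opening, from 0 (shut) to 1 (fully open), set as the call begins (- or left out, the last holds). The fingers move at their own pace and stop on an object; the grip force is fixed at half the most. Time passes only in rows, so rows that do not move let the fingers close, or fill a call up. It gives the time, the measured TCP pose, the force, the opening and the grip force at its end, in the units of the state.
- monitor.get_obs(): the state, without advancing time (a new reading comes with each control period).
- eyes.grab_frame(name): name is "side" or "top"; returns a dict with "img" (384x512x3 uint8, red, green, blue), "range_z" (384x512 float32, m along the optical axis (not along the pixel's ray), 0 where there is no reading), "camera_matrix" (3x3 intrinsics, pixels), "world_to_cam" (4x4, takes a point from world to camera coordinates). Camera axes: x right, y down, z forward; pixel columns grow to the right and rows downward; lengths in m; the calibration is good to about 2 mm. A picture is of the moment at which its call begins.
- bot.close_job(): hands the job in; it is judged then, once.
Trained networks look in the newest picture that a camera, given by its name, has taken for a name from the list of things; names that differ only in an ending like _2 or _b are one class to them, and where a whole thing is asked for, a point or a joint stands for the part that bears it (a point fixed in the world has none). Each returns a list of dicts, best first, with "p" (0 to 1); they miss things now and then, are a little off and sometimes report something else, mostly with a low value. They report only what shows in the picture. A call takes as long as a camera call.
- nets.spot_in(camera, target): "extent" ([centre column, centre row, width, height] in pixels, round what is visible of it).
- nets.outline_of(camera, target): "region" (384x512 bool, what is visible of it) and "extent" ([centre column, centre row, width, height] in pixels, round what is visible of it).
- nets.place_of(camera, target): "position" ([row, column] in pixels: a listed point, or the origin of a listed thing).
The state is a dict: "time": time; "joint_pos": joint angles; "joint_vel": joint speeds; "tau": joint torques, N m; "eef_pos": TCP position; "eef_rot": TCP orientation; "ft_force": force on the tool from outside, world axes, zero at the start; "wrist_torque": the same for the moment, N m; "finger_gap": opening from 0.0 (shut) to 1.0 (fully open); "grip_force": force on a finger pad.
Only numpy, scipy, OpenCV 4.12 (cv2) and the standard library are available. Lean on these libraries where they do the work, as an engineer would, in place of code of your own. Each camera call takes 0.05 s, during which the arm holds its last target. There are 200 camera calls.

TASK

On the open side of the white corner rack's bottom shelf, push the upright pan stop along its slot towards the paella pan until it will go no further, then tighten the loose wing screw: stroke its wings round clockwise (seen from above) with the fingertips, again and again, until it comes up firmly against its end and turns no more. Only push, with no more force than that takes: do not pinch or grip the stop or the screw, and leave the pan and everything else on the rack and worktop where they are.

Things in the scene. Friction and masses are not known exactly. Their poses are not given: they have to be found in the camera images.
- rack: White steel three-tier corner rack, fixed. Origin on the worktop exactly under the wing screw's axis, z up; 'rack x, y' are along its axes. The bottom shelf's top is 40 mm above the worktop. Its open side spans rack x -120..45, y -110..200 mm, has nothing above it and carries the wing screw (x = y = 0) and the pan stop (on the screw's +y side).
- rack_edge (a point): Top of the upturned steel edge (3 mm thick, 28 mm above the shelf) along the back of the shelf's open side, at the point beside the screw: rack x 42 mm, y 0; the edge runs along rack y from -110 to 100 mm. It leaves too little room for a finger behind the screw, so stroke on the screw's -x (robot's) side.
- rack_tiers (a point): Near corner of the top tier, 290 mm above the worktop. The two upper tiers (170 and 290 mm up, low wire rims, corner posts to 310 mm) stand over rack x -120..130, y 203..437 mm.
- pan: Paella pan of dark steel, two loop handles, 176 mm across and 37 mm high, loose on the bottom shelf near rack x 4, y 222 mm, partly under the tiers. Origin: centre of its underside. Leave it alone.
- stop (a joint): Slide of the pan stop along the rack's +y, in m: starts between 0.0 and 0.025 and is fully home, against a firm end, at 0.055. It takes about 3 N to move and stays where it is left. Home, it clears the pan by about 10 mm.
- stop_face (a point): Point on the pan stop's pushing face (which looks to the rack's -y), at rack x -65 mm and 25 mm above the shelf; moves with the stop. At joint value 0 the face is at rack y 65 mm, at home 120 mm. A flat slotted steel foot, 3 mm thick and 28 mm wide, runs from it along the shelf to under the screw.
- stop_top (a point): Middle of the pan stop's top, 50 mm above the shelf. The stop is a white upright plate, 130 mm long (rack x -100..30 mm), 4 mm thick, with a round 8 mm bead along its top that overhangs each face by 2 mm.
- screw (a joint): Rotation of the wing screw about the vertical, in rad, growing clockwise seen from above (tightening): starts between 0.6 and 3.0 and is fully tight, against a slightly springy end, at 7.0. Friction 0.06 N m (2 to 3 N at a wing). It stays where it is left and neither rises nor sinks.
- screw_axis (a point): Point on the wing screw's vertical axis at mid height of its wings, 19.5 mm above the shelf. Plain steel: hub of 20 mm diameter, two flat upright wings opposite one another, 6 mm thick, reaching 32 mm from the axis, at heights 9.5 to 30 mm above the shelf; a 10 mm stud in the hub ends 36 mm above the shelf.
- screw_wing (a point): Tip of one of the two identical wings, 32 mm from the axis, at mid height; turns with the screw. The other wing points the opposite way.

How it is judged:
On the way, in this order (a step that is already met when the one before it is completed fails the run):
1. the pan stop is home, the screw not yet tight (value of joint stop above 0.051 m), for 0.2 s.
2. the wing screw is tight (value of joint screw above 6.85 rad), for 0.2 s.
At the end, for the whole second after the job is handed in: The stop is within 4 mm of its end (joint above 0.051 m), the wing screw within 0.15 rad of tight (joint above 6.85 rad) and at rest (value of joint stop above 0.051 m and value of joint screw above 6.85 rad and velocity of joint screw below 0.1 rad/s); the robot touches nothing.
It fails at once if the screw or the stop is pinched or forced (more than 36 N from the fingers) (contact force between the fingers and screw above 36 N or contact force between the fingers and stop above 36 N).
It fails at once if the pan is shifted by more than 10 mm (distance of pan from where it was at the start of the episode above 0.01 m).
It fails at once if another bystander is shifted by more than 20 mm (distance of any of pot, cup, mill, trivet, squeezer, spoon from where it was at the start of the episode above 0.02 m).
It also fails if it takes over 51 s, if anything falls off the work surface, if the arm or the gripper's body presses on something with over 40 N, if the wrist force passes 120 N, or if a joint passes its speed limit or range.

## Working session

There is one attempt and no reset: what is moved stays moved. The work goes in short steps, Python scripts to look and compute and a shell command to move; the robot and the scene stay as the last step left them, time stands still between calls to the robot, and variables do not carry over. Pictures are saved under pics/ and viewed, at most 10 in all, crops included, and the job is handed in when it is done.

```bash
mkdir -p pics; cat > h.py <<'E'
import numpy as np, cv2
from station import monitor, eyes, bot, nets
def pt(f,r,c,z=None):
    K=f["camera_matrix"];T=np.linalg.inv(f["world_to_cam"])
    d=T[:3,:3]@np.linalg.inv(K)@np.array([c,r,1.]);o=T[:3,3]
    if z is None:
        return o+d*f["range_z"][int(round(r)),int(round(c))]
    return o+d*(z-o[2])/d[2]
def pix(f,p):
    q=f["world_to_cam"]@np.append(p,1);u=f["camera_matrix"]@q[:3];return u[:2]/u[2]
E
python3 - <<'E'
from h import *
Z={'rack':0,'rack_edge':.068,'rack_tiers':.29,'stop_face':.065,'stop_top':.09,'screw_axis':.0595,'screw_wing':.0595,'pan':.043}
for n in ['top','side']:
    f=eyes.grab_frame(n);cv2.imwrite(f'pics/{n}0.png',cv2.resize(f['img'][:,:,::-1],(800,600),interpolation=cv2.INTER_CUBIC))
    print(n,np.linalg.inv(f['world_to_cam'])[:3,3].round(3))
    for k,z in Z.items():
        for d in nets.place_of(n,k)[:2]:
            r,c=d['position'];print(k,round(d['p'],2),np.round((r,c)),pt(f,r,c,z).round(4),pt(f,r,c).round(4))
s=monitor.get_obs();print(s)
E
```

```text
top [0.429 0.03  0.879]
rack 0.74 [217. 315.] [ 0.5319 -0.0783  0.    ] [ 0.5251 -0.0711  0.0586]
rack_edge 0.78 [194. 318.] [ 0.5719 -0.077   0.068 ] [ 0.5741 -0.0787  0.0554]
rack_edge 0.29 [218. 315.] [ 0.5228 -0.0693  0.068 ] [ 0.5238 -0.0705  0.0588]
rack_tiers 0.61 [268. 199.] [0.4213 0.1286 0.29  ] [0.4199 0.1454 0.189 ]
stop_face 0.59 [241. 281.] [ 0.4743 -0.0009  0.065 ] [ 0.4731 -0.      0.088 ]
stop_top 0.91 [232. 281.] [ 4.924e-01 -2.000e-04  9.000e-02] [ 4.924e-01 -3.000e-04  8.920e-02]
screw_axis 0.42 [216. 314.] [ 0.5281 -0.0683  0.0595] [ 0.528  -0.0682  0.0605]
screw_wing 0.67 [210. 336.] [ 0.54   -0.1147  0.0595] [ 0.5422 -0.1177  0.043 ]
screw_wing 0.19 [271. 199.] [0.4115 0.1656 0.0595] [0.4102 0.1749 0.003 ]
pan 0.6 [208. 213.] [0.5449 0.1437 0.043 ] [0.5448 0.1436 0.0435]
side [ 0.314 -0.492  0.622]
rack 0.8 [311. 283.] [ 0.5379 -0.0695  0.    ] [ 0.5222 -0.0991  0.0436]
rack_edge 0.92 [288. 302.] [ 0.5704 -0.0807  0.068 ] [ 0.573  -0.0767  0.0626]
rack_tiers 0.91 [149. 183.] [0.4222 0.1341 0.29  ] [0.4222 0.1338 0.2902]
stop_face 0.78 [276. 238.] [ 0.4704 -0.00
[... 445 characters left out ...]
array([-1.3747923 ,  0.62840597,  0.03847831,  1.51739998, -0.0270095 ,
        0.99632447, -0.01997027]), 'joint_vel': array([ 1.29078884e-03,  7.89471003e-04,  7.74955947e-05, -7.51212828e-04,
        3.70262994e-04,  1.50615488e-04,  1.22248175e-03]), 'tau': array([ 2.07940195e-05, -5.49584806e+01,  1.14262607e+00, -1.86941510e+01,
       -5.24759316e-02,  1.57269597e-02,  6.00098497e-05]), 'eef_pos': array([0.16819448, 0.62786592, 0.21647415]), 'eef_rot': array([-4.10033052e-01, -3.11466031e+00,  2.14712134e-05]), 'ft_force': array([-0.0979042 ,  0.78942945, -0.03486173]), 'wrist_torque': array([-0.06161356,  0.00660988,  0.00200174]), 'grip_force': 0.0, 'finger_gap': 1.0010481590665445}
```

View pics/top0.png

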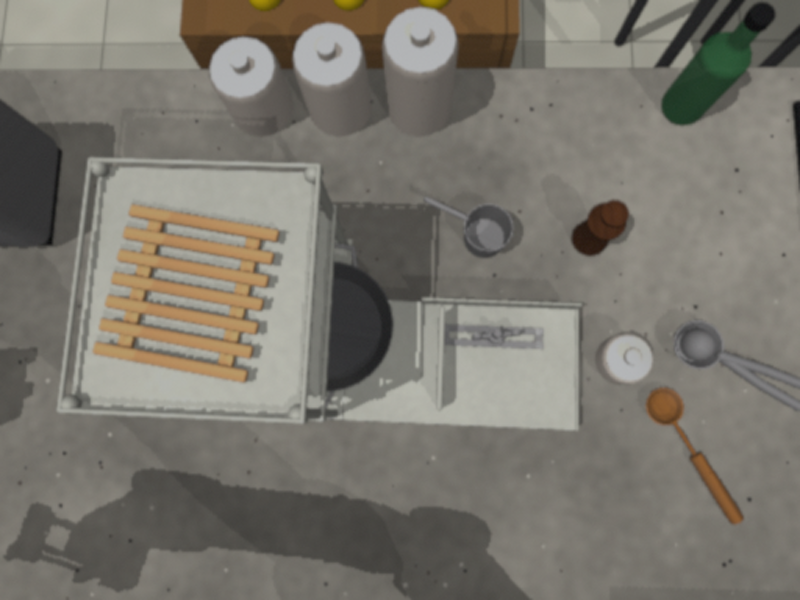

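View pics/side0.png

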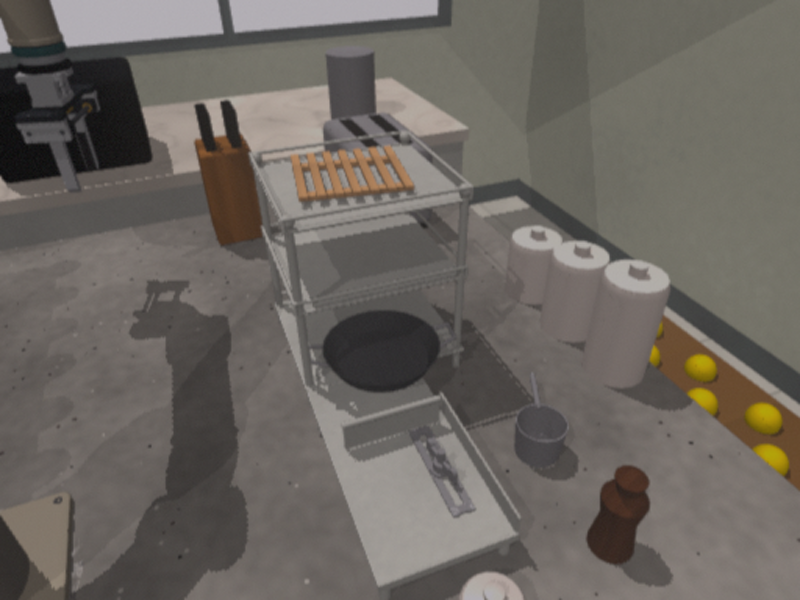

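The top view shows the stop as an upright plate near (435,355), and the screw at about (497,337) with its wings roughly along the foot. The rack is turned slightly clockwise. Next I'll fit the rack's yaw and the wing angle.

```bash
cat > fit.py <<'E'
from h import *
def cloud(f):
    K=f["camera_matrix"];T=np.linalg.inv(f["world_to_cam"]);v,u=np.mgrid[:384,:512];z=f["range_z"]
    p=np.stack([u,v,np.ones_like(u)],-1)@np.linalg.inv(K).T*z[...,None]
    return p@T[:3,:3].T+T[:3,3]
E
python3 - <<'E'
from fit import *
ims=[]
for n,(r0,c0) in {'top':(180,260),'side':(240,200)}.items():
    f=eyes.grab_frame(n);P=cloud(f);X,Y,Z=P[...,0],P[...,1],P[...,2]
    ims.append(cv2.resize(f['img'][r0:r0+110,c0:c0+120,::-1],(400,367),interpolation=cv2.INTER_CUBIC))
    e=P[(abs(Z-.064)<.008)&(X>.558)&(X<.59)&(Y>-.175)&(Y<.015)]
    k=np.polyfit(e[:,1],e[:,0],1);print(n,'edge',len(e),k,'yaw',-np.degrees(np.arctan(k[0])))
    b=P[(abs(Z-.089)<.006)&(X>.42)&(X<.57)&(Y>-.05)&(Y<.06)];print('stop top',len(b),b.mean(0),b.min(0),b.max(0), np.polyfit(b[:,0],b[:,1],1))
    w=P[(Z>.058)&(Z<.08)&(np.hypot(X-.5285,Y+.073)<.036)]
    print('wing',len(w),w.mean(0));u,s,vt=np.linalg.svd(w[:,:2]-w[:,:2].mean(0));print(s,vt[0],np.degrees(np.arctan2(vt[0,1],vt[0,0])))
cv2.imwrite('pics/c1.png',np.hstack(ims))
E
```

```text
top edge 225 [0.02529441 0.57742199] yaw -1.4489541630447715
stop top 263 [ 0.49867389 -0.00070979  0.08899056] [ 0.43434539 -0.00558899  0.0832381 ] [0.56472109 0.00406259 0.09249795] [-0.02894916  0.0137264 ]
wing 129 [ 0.53156397 -0.07360446  0.06679235]
[0.18977219 0.03441163] [ 0.10411912 -0.99456483] -84.02358249147889
side edge 376 [0.01195593 0.57445442] yaw -0.684991764705908
stop top 270 [ 0.49596097 -0.00369158  0.08889151] [ 0.43196268 -0.00857635  0.08309639] [0.56457985 0.00225888 0.09236293] [-0.02754174  0.00996805]
wing 195 [ 0.53045534 -0.07883027  0.06637965]
[0.24605349 0.04210833] [ 0.1166728  -0.99317041] -83.29988080690867
```

View pics/c1.png

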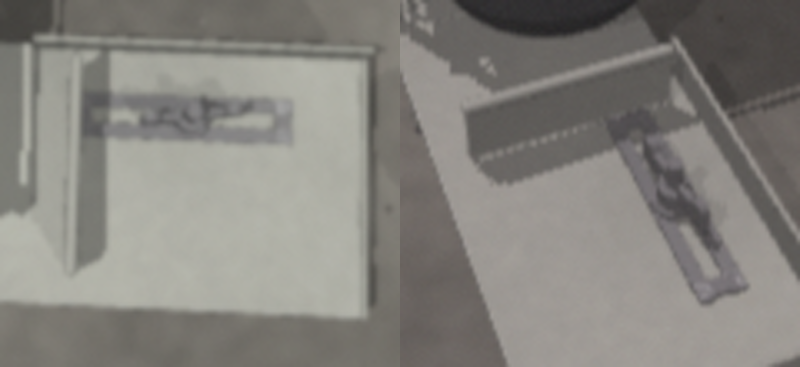

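The rack yaw is about -1.6°, the screw is near (0.531,-0.075) and the wings lie at about 96°/-84°. The stop is at about 5 mm. I'll raise the arm, swing it over and close the fingers.

```bash
python3 -m crank '[[[0,0,0.46,0,0,0],[0,0,0.46,0,0,0],[0,0,0.46,0,0,0],[0,0,0.46,0,0,0],[0.165,-0.33,0,0,0,-0.0106],[0.165,-0.33,0,0,0,-0.0106],[0.165,-0.33,0,0,0,-0.0106],[0.165,-0.33,0,0,0,-0.0106],[0.165,-0.33,0,0,0,-0.0106],[0.165,-0.33,0,0,0,-0.0106]]]' 0
python3 -m crank '[[[0.165,-0.33,0,0,0,-0.0106],[0.165,-0.33,0,0,0,-0.0106],[0.165,-0.33,0,0,0,-0.0106],[0.165,-0.33,0,0,0,-0.0106],[0.165,-0.33,0,0,0,-0.0106],[0.165,-0.33,0,0,0,-0.0106],[0.165,-0.33,0,0,0,-0.0106],[0.165,-0.33,0,0,0,-0.0106],[0.165,-0.33,0,0,0,-0.0106],[0.165,-0.33,0,0,0,-0.0106]]]'
python3 -m crank '[[[0.165,-0.33,0,0,0,-0.0106],[0.165,-0.33,0,0,0,-0.0106],[0.165,-0.33,0,0,0,-0.0106],[0.165,-0.33,0,0,0,-0.0106],[0,0,-0.4,0,0,0],[0,0,-0.4,0,0,0],[0,0,-0.4,0,0,0],[0,0,-0.4,0,0,0],[0,0,-0.4,0,0,0],[0,0,0,0,0,0]]]'
```

```text
time: 2.0
eef_pos: [0.2677, 0.4284, 0.4007]
eef_rot: [-1.024, -2.97, -0.001]
ft_force: [0.1, -0.3, 0.4]
finger_gap: 0.186
grip_force: 0.0
time: 3.0
eef_pos: [0.4326, 0.0985, 0.4008]
eef_rot: [1.938, 2.472, 0.002]
ft_force: [-0.0, 0.4, -0.1]
finger_gap: 0.007
grip_force: 0.0
time: 4.0
eef_pos: [0.4947, -0.0315, 0.1967]
eef_rot: [-2.242, -2.191, 0.01]
ft_force: [0.4, -0.1, 0.7]
finger_gap: 0.003
grip_force: 0.0
```

```bash
python3 -m crank '[[[0,0,-0.2,0,0,0],[0,0,-0.2,0,0,0],[0,0,-0.2,0,0,0],[0,0,-0.2,0,0,0],[0,0,-0.2,0,0,0],[0,0,-0.1,0,0,0],[0,0,-0.1,0,0,0],[0,0,-0.06,0,0,0],[0,0,0,0,0,0],[0,0,0,0,0,0]]]'
python3 - <<'E'
from h import *
s=eyes.grab_frame('side');t=eyes.grab_frame('top')
a=[cv2.resize(s['img'][230:350,190:320,::-1],(400,370),interpolation=cv2.INTER_CUBIC),cv2.resize(t['img'][160:280,250:380,::-1],(400,370),interpolation=cv2.INTER_CUBIC)]
cv2.imwrite('pics/c2.png',np.hstack(a))
E
```

```text
time: 5.0
eef_pos: [0.4986, -0.0322, 0.075]
eef_rot: [2.247, 2.195, 0.001]
ft_force: [-0.1, 0.1, -0.2]
finger_gap: 0.007
grip_force: 0.0
```

View pics/c2.png

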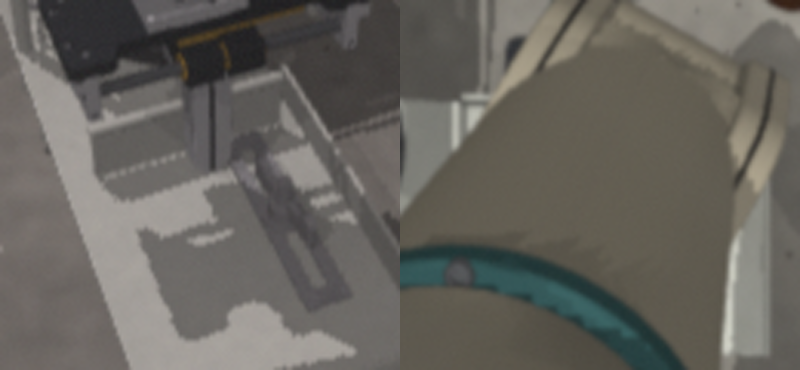

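The side view shows the fingertips (left crop, about (210,165)) in front of the stop and to the left of the screw. The arm hides the top view. Now I'll push along +y.

```bash
python3 -m crank '[[[0,0.06,0,0,0,0],[0,0.06,0,0,0,0],[0,0.05,0,0,0,0],[0,0.05,0,0,0,0],[0,0.05,0,0,0,0],[0,0.05,0,0,0,0],[0,0.05,0,0,0,0],[0,0.05,0,0,0,0],[0,0.05,0,0,0,0],[0,0.05,0,0,0,0]]]'
python3 -m crank '[[[0,0.03,0,0,0,0],[0,0.03,0,0,0,0],[0,0.02,0,0,0,0],[0,0.02,0,0,0,0],[0,0.02,0,0,0,0],[0,0,0,0,0,0],[0,0,0,0,0,0],[0,0,0,0,0,0],[0,0,0,0,0,0],[0,0,0,0,0,0]]]'
```

```text
time: 6.1
eef_pos: [0.499, 0.0201, 0.0746]
eef_rot: [2.246, 2.195, 0.001]
ft_force: [2.2, -2.9, -1.6]
finger_gap: 0.008
grip_force: 1.6
time: 7.1
eef_pos: [0.4975, 0.0323, 0.0743]
eef_rot: [-2.245, -2.195, 0.001]
ft_force: [-0.4, -0.7, 0.8]
finger_gap: 0.005
grip_force: 0.4
```

```bash
python3 -m crank '[[[0,0.01,0,0,0,0],[0,0.01,0,0,0,0],[0,0.01,0,0,0,0],[0,0.01,0,0,0,0],[0,0,0,0,0,0],[0,0,0,0,0,0],[0,0,0,0,0,0],[0,0,0,0,0,0],[0,0,0,0,0,0],[0,0,0,0,0,0]]]'
```

```text
time: 8.1
eef_pos: [0.4975, 0.0347, 0.0743]
eef_rot: [2.248, 2.194, -0.003]
ft_force: [-1.6, -5.5, 0.8]
finger_gap: 0.005
grip_force: 2.7
```

```bash
python3 -m crank '[[[0,0.01,0,0,0,0],[0,0.01,0,0,0,0],[0,0.01,0,0,0,0],[0,0,0,0,0,0],[0,0,0,0,0,0],[0,0,0,0,0,0],[0,0,0,0,0,0],[0,0,0,0,0,0],[0,0,0,0,0,0],[0,0,0,0,0,0]]]'
```

```text
time: 9.1
eef_pos: [0.4976, 0.0348, 0.0744]
eef_rot: [2.248, 2.19, -0.006]
ft_force: [-1.8, -11.0, 1.0]
finger_gap: 0.004
grip_force: 5.6
```

The stop is home, against a firm end at 11 N. I'll back off to the screw, lower the tool and sweep the +y wing along +x.

```bash
python3 -m crank '[[[0,-0.1,0,0,0,0],[0,-0.2,0,0,0,0],[0,-0.2,0,0,0,0],[0,-0.2,0,0,0,0],[0,-0.17,0,0,0,0],[0,0,-0.05,0,0,0],[0,0,-0.05,0,0,0],[0,0,0,0,0,0],[0,0,0,0,0,0],[0,0,0,0,0,0]]]'
```

```text
time: 10.1
eef_pos: [0.4982, -0.0472, 0.0644]
eef_rot: [-2.245, -2.197, -0.0]
ft_force: [-0.2, -1.0, 0.1]
finger_gap: 0.003
grip_force: 0.0
```

```bash
python3 -m crank '[[[0.05,-0.01,0,0,0,0],[0.05,-0.01,0,0,0,0],[0.04,0,0,0,0,0],[0.04,0,0,0,0,0],[0.04,0,0,0,0,0],[0.04,0,0,0,0,0],[0.03,0,0,0,0,0],[0.03,0,0,0,0,0],[0.03,0,0,0,0,0],[0,0,0,0,0,0]]]'
python3 - <<'E'
from h import *
s=eyes.grab_frame('side')
cv2.imwrite('pics/c3.png',cv2.resize(s['img'][240:350,200:330,::-1],(650,550),interpolation=cv2.INTER_CUBIC))
E
```

```text
time: 11.1
eef_pos: [0.5334, -0.0499, 0.0642]
eef_rot: [-2.247, -2.196, -0.0]
ft_force: [-4.2, 0.8, -0.9]
finger_gap: 0.004
grip_force: 1.3
```

View pics/c3.png

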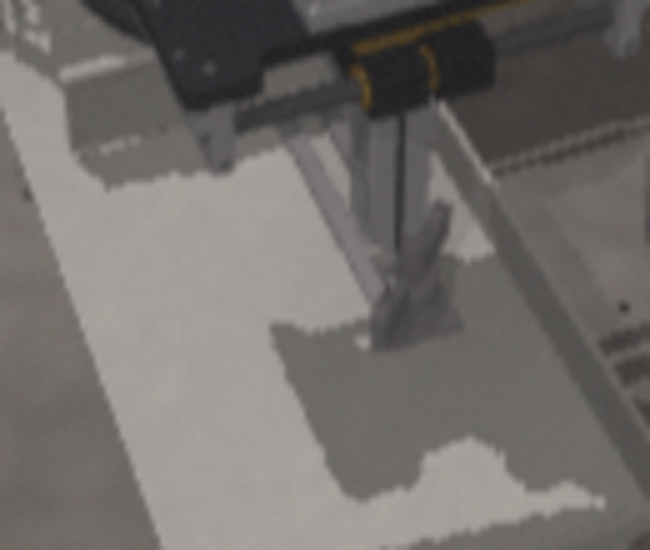

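The screw turned; its wings now run from (445,210) to (380,340) in the crop. I'll go round to the other wing's trailing side and stroke it.

```bash
python3 -m crank '[[[-0.16,0,0,0,0,0],[-0.16,0,0,0,0,0],[-0.16,0,0,0,0,0],[0,-0.18,0,0,0,0],[0,-0.18,0,0,0,0],[0,-0.18,0,0,0,0],[0,-0.18,0,0,0,0],[0.12,0,0,0,0,0],[0.12,0,0,0,0,0],[0.12,0,0,0,0,0]]]'
python3 -m crank '[[[0,0.1,0,0,0,0],[-0.04,0.05,0,0,0,0],[-0.04,0.05,0,0,0,0],[-0.04,0.05,0,0,0,0],[-0.032,0.08,0,0,0,0],[-0.032,0.08,0,0,0,0],[0,0.055,0,0,0,0],[0,0.055,0,0,0,0],[0.03,0.07,0,0,0,0],[0.03,0.07,0,0,0,0]]]'
```

```text
time: 12.15
eef_pos: [0.5243, -0.1232, 0.0653]
eef_rot: [2.244, 2.192, 0.004]
ft_force: [-0.7, -0.2, 0.3]
finger_gap: 0.005
grip_force: 0.0
time: 13.15
eef_pos: [0.5071, -0.0557, 0.0642]
eef_rot: [-2.246, -2.193, 0.003]
ft_force: [-1.3, -1.9, -0.1]
finger_gap: 0.004
grip_force: 1.2
```

```bash
python3 -m crank '[[[0.05,0.03,0,0,0,0],[0.05,0.03,0,0,0,0],[0.03,0,0,0,0,0],[0.03,0,0,0,0,0],[0.03,0,0,0,0,0],[0.02,0,0,0,0,0],[0.02,0,0,0,0,0],[0.02,0,0,0,0,0],[0,0,0,0,0,0],[0,0,0,0,0,0]]]'
python3 - <<'E'
from h import *
s=eyes.grab_frame('side')
cv2.imwrite('pics/c4.png',cv2.resize(s['img'][240:350,200:330,::-1],(650,550),interpolation=cv2.INTER_CUBIC))
E
```

```text
time: 14.15
eef_pos: [0.5346, -0.0499, 0.0646]
eef_rot: [2.246, 2.195, 0.002]
ft_force: [-1.3, 0.7, -0.4]
finger_gap: 0.004
grip_force: 1.1
```

View pics/c4.png

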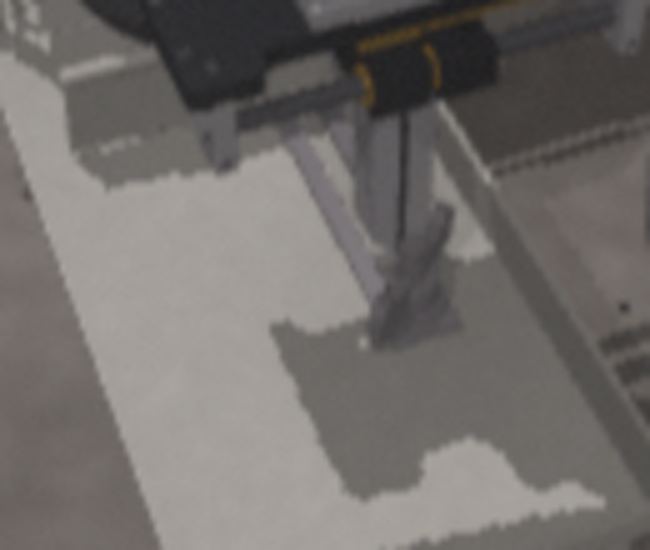

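Same pose half a turn on. For the next stroke the end can come at any time, so I'll go slower.

```bash
python3 -m crank '[[[-0.16,0,0,0,0,0],[-0.16,0,0,0,0,0],[-0.16,0,0,0,0,0],[0,-0.18,0,0,0,0],[0,-0.18,0,0,0,0],[0,-0.18,0,0,0,0],[0,-0.18,0,0,0,0],[0.12,0,0,0,0,0],[0.12,0,0,0,0,0],[0.11,0,0,0,0,0]]]'
python3 -m crank '[[[0,0.1,0,0,0,0],[-0.03,0.04,0,0,0,0],[-0.03,0.04,0,0,0,0],[-0.02,0.03,0,0,0,0],[-0.02,0.02,0,0,0,0],[-0.02,0.02,0,0,0,0],[-0.02,0.03,0,0,0,0],[-0.02,0.03,0,0,0,0],[-0.02,0.03,0,0,0,0],[0,0,0,0,0,0]]]'
```

```text
time: 15.2
eef_pos: [0.5235, -0.1232, 0.0652]
eef_rot: [2.244, 2.192, 0.003]
ft_force: [-0.1, 0.5, -0.0]
finger_gap: 0.007
grip_force: 0.0
time: 16.2
eef_pos: [0.5022, -0.0874, 0.0644]
eef_rot: [-2.245, -2.195, 0.0]
ft_force: [0.9, -0.1, -0.2]
finger_gap: 0.002
grip_force: 0.3
```

```bash
python3 -m crank '[[[0,0.02,0,0,0,0],[0,0.02,0,0,0,0],[0,0.02,0,0,0,0],[0,0.02,0,0,0,0],[0,0.02,0,0,0,0],[0,0.02,0,0,0,0],[0,0.02,0,0,0,0],[0,0,0,0,0,0],[0,0,0,0,0,0],[0,0,0,0,0,0]]]'
```

```text
time: 17.2
eef_pos: [0.5028, -0.0736, 0.0645]
eef_rot: [-2.246, -2.196, -0.001]
ft_force: [0.4, -2.4, -0.0]
finger_gap: 0.004
grip_force: 0.9
```

```bash
python3 -m crank '[[[0.01,0.02,0,0,0,0],[0.01,0.02,0,0,0,0],[0.01,0.02,0,0,0,0],[0.01,0.02,0,0,0,0],[0.01,0.02,0,0,0,0],[0,0,0,0,0,0],[0,0,0,0,0,0],[0,0,0,0,0,0],[0,0,0,0,0,0],[0,0,0,0,0,0]]]'
```

```text
time: 18.2
eef_pos: [0.504, -0.0715, 0.0644]
eef_rot: [2.252, 2.187, -0.014]
ft_force: [-8.7, -17.8, 4.1]
finger_gap: 0.008
grip_force: 9.1
```

It has come firmly up against something at about 20 N. I'll re-push further out on the wing for a better lever, to confirm it's the end.

```bash
python3 -m crank '[[[0,-0.06,0,0,0,0],[0,-0.06,0,0,0,0],[-0.05,0,0,0,0,0],[-0.05,0,0,0,0,0],[0,0.02,0,0,0,0],[0,0.02,0,0,0,0],[0,0.02,0,0,0,0],[0,0.02,0,0,0,0],[0,0,0,0,0,0],[0,0,0,0,0,0]]]'
```

```text
time: 19.2
eef_pos: [0.498, -0.0685, 0.0645]
eef_rot: [2.247, 2.195, -0.0]
ft_force: [-0.1, -2.7, 0.3]
finger_gap: 0.004
grip_force: 0.7
```

```bash
python3 -m crank '[[[0,0.01,0,0,0,0],[0,0.01,0,0,0,0],[0,0.01,0,0,0,0],[0,0.01,0,0,0,0],[0,0,0,0,0,0],[0,0,0,0,0,0],[0,0,0,0,0,0],[0,0,0,0,0,0],[0,0,0,0,0,0],[0,0,0,0,0,0]]]'
```

```text
time: 20.2
eef_pos: [0.4981, -0.0678, 0.0646]
eef_rot: [2.247, 2.189, -0.003]
ft_force: [-0.1, -9.4, -1.1]
finger_gap: 0.003
grip_force: 3.5
```

```bash
python3 -m crank '[[[0,0.01,0,0,0,0],[0,0.01,0,0,0,0],[0,0.01,0,0,0,0],[0,0.01,0,0,0,0],[0,0.01,0,0,0,0],[0,0,0,0,0,0],[0,0,0,0,0,0],[0,0,0,0,0,0],[0,0,0,0,0,0],[0,0,0,0,0,0]]]'
```

```text
time: 21.2
eef_pos: [0.4982, -0.0672, 0.0647]
eef_rot: [2.247, 2.182, -0.008]
ft_force: [-1.5, -16.8, -2.8]
finger_gap: 0.007
grip_force: 6.7
```

```bash
python3 -m crank '[[[0,-0.04,0,0,0,0],[0,-0.06,0,0,0,0],[-0.1,-0.1,0,0,0,0],[-0.1,0,0.1,0,0,0],[0,0,0.3,0,0,0],[0,0,0.3,0,0,0],[0,0,0.4,0,0,0],[0,0,0.4,0,0,0],[0,0,0.4,0,0,0],[0,0,0,0,0,0]]]'
python3 - <<'E'
from fit import *
s=eyes.grab_frame('side')
cv2.imwrite('pics/c5.png',cv2.resize(s['img'][220:350,200:330,::-1],(600,600),interpolation=cv2.INTER_CUBIC))
P=cloud(s);X,Y,Z=P[...,0],P[...,1],P[...,2]
w=P[(Z>.058)&(Z<.08)&(np.hypot(X-.531,Y+.0755)<.036)];u,q,vt=np.linalg.svd(w[:,:2]-w[:,:2].mean(0));print(len(w),q,np.degrees(np.arctan2(vt[0,1],vt[0,0])))
b=P[(abs(Z-.089)<.006)&(X>.42)&(X<.57)&(Y>0)&(Y<.09)];print(b.mean(0))
E
```

```text
time: 22.2
eef_pos: [0.4797, -0.0792, 0.2593]
eef_rot: [2.242, 2.193, 0.011]
ft_force: [0.2, -0.3, -0.3]
finger_gap: 0.004
grip_force: 0.0
233 [0.26663495 0.0411478 ] -42.695067040585656
[0.4973913  0.04494978 0.08877985]
```

View pics/c5.png

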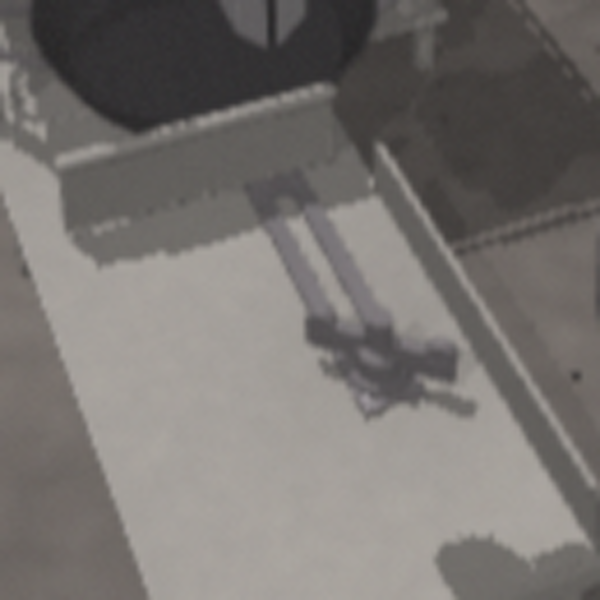

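The wings lie at 137°, which fits joint value 7.0 if the zero is along rack -x. The stop is home and nothing is in contact with the robot, so I'll hand in.

```bash
python3 -c "
from h import *
print(bot.close_job())"
```

```text
the job is handed in; nothing more can be done
None
```

The pan stop was pushed to its firm end and the wing screw tightened until it turned no more (peak measured force about 20 N); the arm is clear and the job is handed in, with no verdict shown.

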